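Feel a cover plate home over two studs and latch it

TASK

Put the brass cover plate on the aluminium jig: slide it gently over the two steel studs until you feel both its holes drop over them, and let it sit flush on the jig. Then turn the red latch fully over the plate's edge. Never force the plate or let it knock against the jig, and leave the dish, the bottle and the wax block alone.

Things in the scene. Friction and masses are not known exactly. Their poses are not given: they have to be found in the camera images.
- cover: Loose yellow brass plate, 116 (x) x 64 (y) x 6 mm, 0.2 to 0.4 kg, flat on the worktop. Origin: centre of its underside, z up. Two through holes, 12 mm diameter, at x = -32 and +32 mm, y = 0. In its middle a black rib to hold it by: 34 mm long (x), 12 mm thick (y), top 35.5 mm above the underside. It fits either way round. Off centre it hangs and tilts on the studs' bevels; give way sideways.
- jig: Fixed jig: two pale aluminium rails, together 190 (x) x 80 (y) mm, flat top 20 mm above the worktop. Origin: centre of its underside; x along the rails. The seated plate lies flat on the rails, underside 20 mm above the worktop. Force between plate and jig, studs or latch must stay under 40 N, jolts included: bring them together at under 10 mm/s (at 20 mm/s the jolt can pass 40 N).
- travel_mid (a point): Fixed point of the jig, 32 mm above its origin: middle of the stud carriage's travel, level with the stud tops. Two steel studs, 10 mm diameter, 64 mm apart along jig x, on y = 0; flat tops 6.8 mm across, upper 2 mm bevelled, 12 mm above the rails. The carriage is clamped: the studs' midpoint lies up to 8 mm from this point along x, either side; it is not reported, see it or feel for it.
- latch (a joint): Red latch (rad): 0 = open, arm along the jig's +y; 1.57 = closed at its stop, arm along the jig's +x over the plate's edge. Turns clockwise seen from above about an upright pivot at jig x = -80, y = +26 mm; light friction, stays where left. Arm 40 mm long, 12 mm wide, 29 to 35 mm above the worktop: clears a seated plate, but not one still on the stud tops.
- latch_peg (a point): Top centre of the black upright peg on the latch's arm, 33 mm from the pivot, 60 mm above the worktop; the peg is 10 mm thick and 25 mm tall above the arm.
- dish: Bystander: small round metal dish, 61 mm across, 12 mm high, loose; origin at the centre of its underside. Leave it where it is.
- flux_bottle: Bystander: small brown dropper bottle with a black cap, 33 mm across, 102 mm high, loose, standing upright; origin at the centre of its underside. Leave it standing where it is.
- wax_block: Bystander: flat green block of carving wax, 45 x 100 x 13 mm, loose; origin at the centre of its underside. Leave it where it is.

How it is judged:
On the way, in this order (a step that is already met when the one before it is completed fails the run):
1. the cover lies flush on the jig with both studs through its holes, the latch still open (z of cover in the frame of jig between 0.017 and 0.0225 m and x of cover in the frame of jig between -0.013 and 0.013 m and y of cover in the frame of jig between -0.005 and 0.005 m and angle between cover's own z axis and vertical below 0.04 rad and value of joint latch below 0.9 rad), for 0.2 s.
2. the latch is turned over the seated cover (value of joint latch above 1.35 rad), for 0.2 s.
At the end, for the whole second after the job is handed in: The cover lies at rest, flush on the jig (underside at most 2.5 mm above the rails, tilt under 0.04 rad, centre within 13 mm along and 5 mm across the jig's centre, in line within 0.08 rad, which only both studs in its holes allow), and the latch is closed past 1.35 rad (z of cover in the frame of jig between 0.017 and 0.0225 m and x of cover in the frame of jig between -0.013 and 0.013 m and y of cover in the frame of jig between -0.005 and 0.005 m and angle between cover's own z axis and vertical below 0.04 rad and angle between the x axis of cover and the x axis of jig, either way round below 0.08 rad and value of joint latch above 1.35 rad and linear speed of cover below 0.02 m/s); the robot touches nothing.
It fails at once if the cover is pressed on the jig, its studs or its latch with more than 40 N (contact force between cover and jig above 40 N).
It fails at once if the dish is moved by more than 20 mm (distance of dish from where it was at the start of the episode above 0.02 m).
It fails at once if the bottle is moved by more than 20 mm or tipped (distance of flux_bottle from where it was at the start of the episode above 0.02 m or angle between flux_bottle's own z axis and vertical above 0.3 rad).
It fails at once if the wax block is moved by more than 20 mm (distance of wax_block from where it was at the start of the episode above 0.02 m).
It also fails if it takes over 64 s, if anything falls off the work surface, if the arm or the gripper's body presses on something with over 40 N, if the wrist force passes 120 N, or if a joint passes its speed limit or range.

ROBOT

A 6-joint arm with a two-finger parallel gripper is mounted at the origin on a cart in front of the work surface, level with it; the furniture and walls round the work are solid. World frame = base frame: x ahead of the robot, y to its left, z up, the work surface at z = 0. Lengths are in m, angles in rad, forces in N, time in s.
With the tool pointing down it reaches from about 0.4 to 0.925 m from the base axis. Payload 12.5 kg.
Tool frame: the origin (TCP) lies midway between the tips of the shut fingers; the grasp point (between the pads) lies 19 mm behind it (arm.grasp_offset is the distance from the TCP to the grasp point, in m); z points along the fingers, y is the direction in which the jaws open and shut (so a half turn about z gives the same grasp; the last joint's range is limited). The gripper opens to 95 mm and grips with 3 to 60 N. Pads are 20 mm wide; open, the fingers measure 119 mm over their backs; the gripper's body (75 mm by 180 mm) begins 59 mm behind the grasp point.
Start: joints at [-1.232, 0.491, 1.559, -0, 1.092, -0.106], TCP at [0.269, -0.564, 0.215] pointing down, gripper open.
Joint ranges: [-3.1, 3.1], [-0.84, 2.19], [0.05, 2.79], [-1.13, 4.28], [0.06, 2.93], [-2.69, 2.69]. Speed limits (rad/s): [2.22, 2.22, 2.79, 3.14, 3.14, 3.14].

INTERFACE

Orientations are given as a unit quaternion [x, y, z, w].
In Python, from rig import arm gives the robot as it stands.
- The arm moves only by the tool drive_tool, never from a script. Its argument "plan" is one flat list of numbers, 6 for each row, row after row: the shift along the tool's x, y, z as a fraction of full scale, then the turn, a rotation vector about the tool's x, y, z as a fraction of full scale. In form: [tx, ty, tz, wx, wy, wz, tx, ty, tz, wx, wy, wz, ...]. A call has exactly 5 rows; each row shifts and turns the pose as measured when the row begins, along the tool's axes as they then stand; what a row does not reach is not made up. Full scale, the value 1, is 0.04 m for a shift and 0.1 rad for a turn. A row lasts 1/12 s, in which the tool goes at most 41.7 mm and 7.16 degrees, less where a joint would pass 70% of its speed; a pose out of reach is approached as far as the arm can. A call with a number of a shift or a turn outside -1 to 1 is refused whole. A call with a gripper value outside its range is refused whole. "hand" is the finger opening in mm, from 0 to 95.1, set as the call begins (left out, the last holds). The fingers move at their own pace and stop on an object; "newtons" is the grip in N (left out, the last holds). Time passes only in rows, so rows that do not move let the fingers close, or fill a call up. It gives the time, the measured TCP pose, the force and the opening at its end, in the units of the state.
- arm.observe(): the state, without advancing time (a new reading comes with each control period).
- arm.get_image(name): name is "scene" or "top" or "wrist"; returns a dict with "img" (400x640x3 uint8, red, green, blue), "range_z" (400x640 float32, m along the optical axis (not along the pixel's ray), 0 where there is no reading), "mtx" (3x3 intrinsics, pixels), "R" (3x3) and "t" (3): a world point X has camera coordinates R X + t. Camera axes: x right, y down, z forward; pixel columns grow to the right and rows downward; lengths in m; the calibration is good to about 2 mm. The wrist camera is an equidistant fisheye: a pixel r from the principal point sees the ray r / f radians off the axis. A picture is of the moment at which its call begins.
- arm.sign_off(): hands the job in, once; it reports no verdict.
The state is a dict: "t": time; "joints": joint angles; "qd": joint speeds; "effort": joint torques, N m; "tcp_pos": TCP position; "tcp_rot": TCP orientation; "contact_force": force on the tool from outside, world axes, zero at the start; "ft_torque": the same for the moment, N m; "gripper_width": finger opening in m.
Only numpy, scipy, OpenCV 4.12 (cv2) and the standard library are available. Lean on these libraries where they do the work, as an engineer would, in place of code of your own. Each camera call takes 0.05 s, during which the arm holds its last target. There are 200 camera calls.

## Working session

There is one attempt and no reset: what is moved stays moved. The work goes in short steps, Python scripts to look and compute and a tool call to move; the robot and the scene stay as the last step left them, time stands still between calls to the robot, and variables do not carry over. Pictures are saved under pics/ and viewed, about 8 in all and at most 12, crops included, and the job is handed in when it is done.

Besides the shell and the picture viewer there is one more tool, called after ">>>" by a JSON object that holds its "name" and its "arguments", one argument or row to a line. drive_tool: Moves the arm, as the interface text tells. Shift numbers are shares of 0.04 m and turn numbers shares of 0.1 rad, none past 1 either way. Its arguments: {"type":"object","properties":{"plan":{"type":"array","items":{"type":"number","minimum":-1,"maximum":1}},"hand":{"type":"number"},"newtons":{"type":"number"}},"required":["plan"]}

```bash
mkdir -p pics; ls
cat > h.py <<'E'
from rig import arm
import numpy as np, cv2
def save(n,fn):
    d=arm.get_image(n); cv2.imwrite('pics/'+fn,d['img'][:,:,::-1]); np.savez('pics/'+fn[:-4]+'.npz',**d); return d
def plane(d,uv,z):
    uv=np.atleast_2d(uv).astype(float); K=d['mtx']
    r=np.c_[(uv-[K[0,2],K[1,2]])/[K[0,0],K[1,1]],np.ones(len(uv))]@d['R']
    c=-d['R'].T@d['t']; return c+r*((z-c[2])/r[:,2])[:,None]
def proj(d,X):
    p=np.atleast_2d(X)@d['R'].T+d['t']; q=p@d['mtx'].T; return q[:,:2]/q[:,2:]
E
python3 - <<'E'
from h import *
a=save('top','top1.png'); b=save('scene','scene1.png')
for d in(a,b): print(d['mtx'],-d['R'].T@d['t'],d['R'])
print(arm.observe())
cv2.imwrite('pics/a.png',np.vstack([a['img'],b['img']])[:,:,::-1][:, :, :])
E
```

```text
pics
[[382.53735923   0.         326.45765752]
 [  0.         382.53735923 201.01651938]
 [  0.           0.           1.        ]] [ 0.51519223 -0.13529735  0.9659041 ] [[-9.93623010e-03 -9.99950410e-01  6.69464922e-04]
 [-9.98358012e-01  9.88263144e-03 -5.64235172e-02]
 [ 5.64141031e-02 -1.22900272e-03 -9.98406700e-01]]
[[447.47247592   0.         327.75872857]
 [  0.         447.47247592 203.58135055]
 [  0.           0.           1.        ]] [0.13935689 0.70650972 0.66466947] [[-0.87753742 -0.47941215  0.00959567]
 [-0.26234486  0.46326465 -0.84649928]
 [ 0.4013767  -0.74535217 -0.53230338]]
{'t': 0.1, 'joints': array([-1.23157344e+00,  4.91495989e-01,  1.55937543e+00, -4.39290069e-05,
        1.09173604e+00, -1.05582846e-01]), 'qd': array([ 0.00207742, -0.00140602, -0.00044187,  0.00033492, -0.00066033,
       -0.00058543]), 'effort': array([ 4.68260521e-03, -6.13619542e+01, -2.58605933e+01,  6.94546988e-02,
        4.70242719e-02, -7.30637362e-05]), 'tcp_pos': array([ 0.2688738 , -0.56396624,  0.21412674]), 'tcp_rot': array([ 9.75367895e-01,  2.20583799e-01, -7.84942445e-05, -5.01674897e-04]), 'contact_force': array([-0.41550401, -0.27641241,  0.23544312]), 'ft_torque': array([-0.02179095,  0.00536758,  0.00148573]), 'gripper_width': 0.09495188490936947}
```

View pics/top1.png

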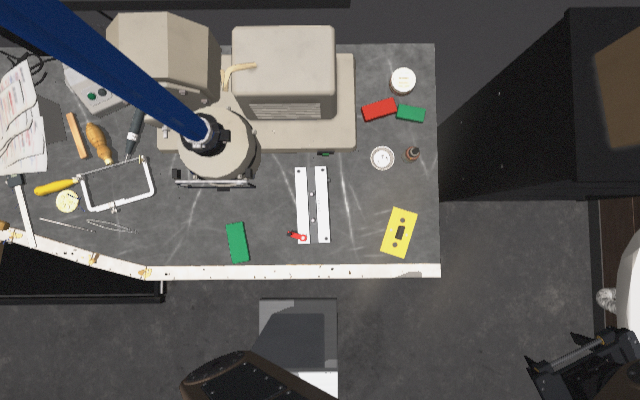

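View pics/scene1.png

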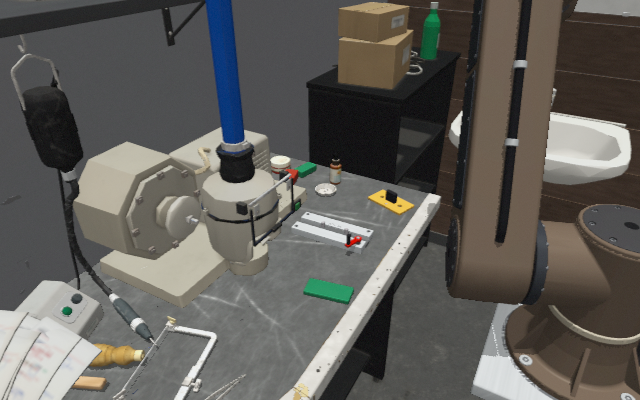

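The top view shows the jig at about (312,205), with the red latch at its near end (298,236) pointing left (+y). The cover is at (399,232), the wax block at (237,242), the dish at (382,158) and the bottle at (412,153). The scene view agrees.

Run:
```python
from h import *
d=dict(np.load('pics/top1.npz')); im=d['img']; hsv=cv2.cvtColor(im,cv2.COLOR_RGB2HSV)
def big(m,box):
    k=np.zeros_like(m); x0,y0,x1,y1=box; k[y0:y1,x0:x1]=m[y0:y1,x0:x1]
    return k
def rep(name,m,box,z):
    k=big(m,box); c=np.vstack(cv2.findContours(k,0,1)[0]) if k.any() else None
    ys,xs=np.nonzero(k); P=plane(d,np.c_[xs,ys],z)[:,:2].astype(np.float32)
    r=cv2.minAreaRect(P); bp=cv2.boxPoints(r); print(name,len(xs),'cen',np.round(r[0],4),'size',np.round(r[1],4),'ang',round(r[2],2)); print(np.round(bp,3).tolist())
ye=cv2.inRange(hsv,(22,120,100),(35,255,255)); rep('cover',ye,(370,200,430,265),.006)
bl=cv2.inRange(im,(0,0,0),(60,60,60)); rep('rib',bl,(392,222,408,242),.0355)
wh=cv2.inRange(hsv,(0,0,170),(180,40,255)); rep('jig',wh,(285,160,335,250),.02)
rd=cv2.inRange(hsv,(0,150,100),(8,255,255))|cv2.inRange(hsv,(172,150,100),(180,255,255)); rep('latch',rd,(280,225,312,248),.035)
gr=cv2.inRange(hsv,(60,100,50),(90,255,255)); rep('wax',gr,(215,210,260,270),.013)
rep('dish',wh,(365,140,396,175),.012)
print('bottle',plane(d,(412,153),.1))
crop=np.hstack([cv2.resize(im[155:255,270:350],None,fx=5,fy=5,interpolation=2),cv2.resize(im[195:275,360:435],None,fx=5,fy=5,interpolation=2)[:500].copy() if 0 else cv2.resize(im[180:280,365:440],None,fx=5,fy=5,interpolation=2)])
cv2.imwrite('pics/crop1.png',crop[:,:,::-1])
```

```text
cover 1028 cen [ 0.4899 -0.3153] size [0.0639 0.1159] ang 71.48
[[0.42500001192092896, -0.3269999921321869], [0.5350000262260437, -0.36399999260902405], [0.5550000071525574, -0.30300000309944153], [0.4449999928474426, -0.2669999897480011]]
rib 0 cen [0. 0.] size [0. 0.] ang 0.0
[[0.0, 0.0], [0.0, 0.0], [0.0, 0.0], [0.0, 0.0]]
jig 1771 cen [ 0.5604 -0.0893] size [0.19   0.1005] ang 2.43
[[0.46299999952316284, -0.0430000014603138], [0.46799999475479126, -0.14399999380111694], [0.6570000052452087, -0.13500000536441803], [0.652999997138977, -0.03500000014901161]]
latch 60 cen [ 0.4847 -0.0626] size [0.0449 0.0123] ang 74.24
[[0.4729999899864197, -0.08299999684095383], [0.48399999737739563, -0.0860000029206276], [0.4970000088214874, -0.0430000014603138], [0.48500001430511475, -0.039000000804662704]]
wax 719 cen [0.4693 0.0857] size [0.0992 0.0448] ang 10.28
[[0.4169999957084656, 0.0989999994635582], [0.42500001192092896, 0.054999999701976776], [0.5220000147819519, 0.07199999690055847], [0.5139999985694885, 0.11699999868869781]]
dish 460 cen [ 0.6767 -0.2778] size [0.0605 0.0592] ang 44.04
[[0.6340000033378601, -0.27799999713897705], [0.6759999990463257, -0.3199999928474426], [0.718999981880188, -0.27799999713897705], [0.6779999732971191, -0.23499999940395355]]
bottle [[ 0.67201224 -0.3328011   0.1       ]]
```

View pics/crop1.png

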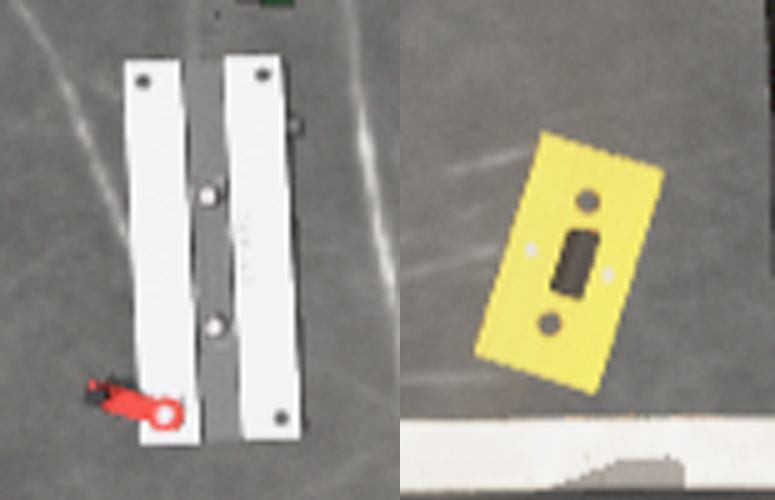

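The crop shows the jig rail corners at crop px (124,61), (280,55), (140,444) and (300,438). The stud tops are at (208,196) and (215,327), and the latch arm points left and slightly up. The cover's rib is at (575,264) and its holes are at (588,201) and (549,322).

```bash
cat >> h.py <<'E'
from scipy.spatial.transform import Rotation as Ro
def st():
    o=arm.observe(); R=Ro.from_quat(o['tcp_rot']).as_matrix()
    y=np.degrees(np.arctan2(R[1,0],R[0,0])); print('t %.2f'%o['t'],'tcp',np.round(o['tcp_pos'],4),'xaxis yaw %.2f'%y,'z',np.round(R[:,2],3),'F',np.round(o['contact_force'],1),'w %.4f'%o['gripper_width'],'j6 %.2f'%o['joints'][5]); return o,R
def need(p,yaw=None):
    "shift (fraction of .04, tool axes) and total turn about tool z (fraction of .1) to reach TCP p, tool-x yaw (deg)"
    o,R=st(); s=R.T@(np.array(p)-o['tcp_pos'])/.04
    w=0
    if yaw is not None:
        c,n=np.cos(np.radians(yaw)),np.sin(np.radians(yaw)); T=np.array([[c,n,0],[n,-c,0],[0,0,-1.]])
        rv=Ro.from_matrix(R.T@T).as_rotvec()/.1; print('turn',np.round(rv,2))
    print('shift',np.round(s,2))
E
python3 - <<'E'
from h import *
d=dict(np.load('pics/top1.npz'))
f=lambda u,ox,oy:(np.array(u)+.5)/5-.5+[ox,oy]
c=plane(d,f([(124,61),(280,55),(140,444),(300,438)],270,155),.02)[:,:2]; print('corners',c.round(4).tolist(),c.mean(0))
ax=(c[0]+c[1]-c[2]-c[3]); L=np.linalg.norm(ax)/2; print('L',L,'ang',np.degrees(np.arctan2(ax[1],ax[0])))
s=plane(d,f([(208,196),(215,327)],270,155),.032)[:,:2]; print('studs',s,s.mean(0),np.degrees(np.arctan2(*(s[0]-s[1])[::-1])),np.linalg.norm(s[0]-s[1]))
h=plane(d,f([(188,201),(149,322)],365,180),.006)[:,:2];print('holes',h,h.mean(0),np.degrees(np.arctan2(*(h[0]-h[1])[::-1])))
print('rib',plane(d,f([(175,264)],365,180),.0355))
need([.4895,-.3155,.16],-18.4)
E
```

```text
corners [[0.6547, -0.0575], [0.657, -0.1352], [0.4649, -0.0644], [0.467, -0.1432]] [ 0.56089959 -0.10007884]
L 0.190048812072168 ang 2.242090619871584
studs [[ 0.58602312 -0.09927717]
 [ 0.5219364  -0.10219827]] [ 0.55397976 -0.10073772] 2.6097575583653483 0.06415326306713874
holes [[ 0.52039429 -0.32586365]
 [ 0.46022304 -0.30510514]] [ 0.49030866 -0.31548439] -19.033949485623964
rib [[ 0.48978111 -0.31305696  0.0355    ]]
t 0.10 tcp [ 0.2689 -0.564   0.2141] xaxis yaw 25.49 z [-0.     0.001 -1.   ] F [-0.4 -0.3  0.2] w 0.0950 j6 -0.11
turn [-0.01  0.    7.66]
shift [ 7.65 -3.23  1.36]
```

>>> {"name": "drive_tool", "arguments": {
  "plan": [0.7, -0.4, 0, 0, 0, 0.8, 0.7, -0.4, 0, 0, 0, 0.8, 0.7, -0.4, 0, 0, 0, 0.8, 0.7, -0.4, 0, 0, 0, 0.8, 0.7, -0.5, 0, 0, 0, 0.8],
  "hand": 60,
  "newtons": 30
}}

```text
t: 0.52
tcp_pos: [0.3787, -0.4446, 0.2117]
tcp_rot: [1.0, 0.011, -0.001, -0.002]
contact_force: [-0.5, -0.8, 0.6]
gripper_width: 0.0671
```

```bash
python3 -c "
from h import *
need([.4895,-.3155,.16],-18.5)"
```

```text
t 0.52 tcp [ 0.3787 -0.4446  0.2117] xaxis yaw 1.25 z [-0.003  0.003 -1.   ] F [-0.5 -0.8  0.6] w 0.0671 j6 0.57
turn [-0.03  0.03  3.45]
shift [ 2.84 -3.16  1.3 ]
```

>>> {"name": "drive_tool", "arguments": {
  "plan": [0.5, -0.8, 0.2, 0, 0, 0.8, 0.6, -0.8, 0.2, 0, 0, 0.8, 0.7, -0.7, 0.2, 0, 0, 0.8, 0.8, -0.5, 0.2, 0, 0, 0.8, 0.6, -0.3, 0.2, 0, 0, 0.5]
}}

```text
t: 0.93
tcp_pos: [0.5229, -0.3333, 0.1715]
tcp_rot: [0.983, -0.184, -0.001, -0.001]
contact_force: [0.1, -1.3, -1.0]
gripper_width: 0.06
```

```bash
python3 -c "
from h import *
need([.4895,-.3155,.13],-18.5)"
```

```text
t 0.93 tcp [ 0.5229 -0.3333  0.1715] xaxis yaw -21.16 z [-0.002  0.003 -1.   ] F [ 0.1 -1.3 -1. ] w 0.0600 j6 1.27
turn [-0.02  0.03 -0.47]
shift [-0.94 -0.11  1.04]
```

>>> {"name": "drive_tool", "arguments": {
  "plan": [-0.3, 0, 0.2, 0, 0, -0.2, -0.3, 0, 0.2, 0, 0, -0.2, -0.2, 0, 0.2, 0, 0, -0.1, -0.1, 0, 0.2, 0, 0, 0, 0, 0, 0.1, 0, 0, 0]
}}

```text
t: 1.35
tcp_pos: [0.4935, -0.316, 0.1306]
tcp_rot: [0.988, -0.156, -0.002, -0.002]
contact_force: [0.4, 0.0, 0.1]
gripper_width: 0.0599
```

```bash
python3 -c "
from h import *
d=save('wrist','w1.png')
print(d['mtx'],d['R'],-d['R'].T@d['t'])
need([.4895,-.3155,.13],-18.5)"
```

```text
[[309.70691629   0.         327.23304287]
 [  0.         309.70691629 199.7748823 ]
 [  0.           0.           1.        ]] [[-0.30920153 -0.9509853  -0.00462271]
 [-0.91658877  0.29671516  0.26800212]
 [-0.25349445  0.08710379 -0.96340723]] [ 0.56460453 -0.34000416  0.30059213]
t 1.40 tcp [ 0.4936 -0.3161  0.1302] xaxis yaw -17.98 z [-0.004  0.005 -1.   ] F [ 0.   0.4 -0.4] w 0.0598 j6 1.20
turn [-0.04  0.06  0.09]
shift [-0.1   0.02  0.01]
```

View pics/w1.png

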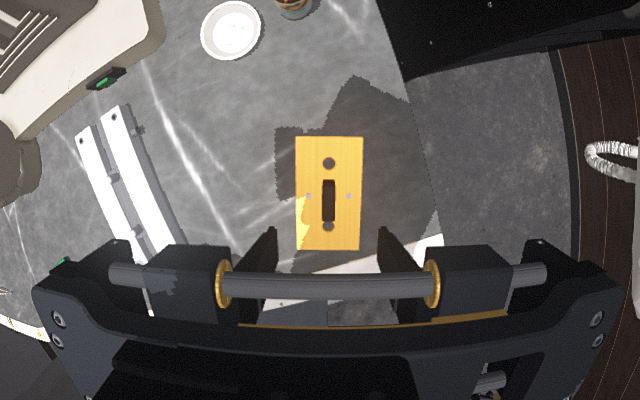

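The wrist view shows the plate squarely between the open jaws, with holes at (329,163) and (328,226) and the rib in line with the tool. I'll check the plate centre by ray casting.

```bash
cat >> h.py <<'E'
def wplane(d,uv,z):
    uv=np.atleast_2d(uv).astype(float); K=d['mtx']; q=(uv-[K[0,2],K[1,2]])/K[0,0]
    th=np.linalg.norm(q,axis=1,keepdims=True); r=np.c_[q/np.maximum(th,1e-9)*np.sin(th),np.cos(th)]@d['R']
    c=-d['R'].T@d['t']; return c+r*((z-c[2])/r[:,2])[:,None]
E
python3 - <<'E'
from h import *
d=dict(np.load('pics/w1.npz')); hsv=cv2.cvtColor(d['img'],cv2.COLOR_RGB2HSV)
m=cv2.inRange(hsv,(12,120,90),(35,255,255)); m[:125]=0;m[255:]=0;m[:,:280]=0;m[:,380:]=0
ys,xs=np.nonzero(m); r=cv2.minAreaRect(wplane(d,np.c_[xs,ys],.006)[:,:2].astype(np.float32)); print(r)
h=wplane(d,[(329,163),(328,226)],.006)[:,:2]; print(h,h.mean(0),np.degrees(np.arctan2(*(h[0]-h[1])[::-1])))
print('studs?')
E
```

```text
((0.49103960394859314, -0.3156105875968933), (0.06505235284566879, 0.1172461062669754), 71.32646179199219)
[[ 0.52142088 -0.32631542]
 [ 0.46061174 -0.3055776 ]] [ 0.49101631 -0.31594651] -18.830978005663017
studs?
```

>>> {"name": "drive_tool", "arguments": {
  "plan": [-0.05, 0, 0.5, -0.02, 0.03, 0.1, 0, 0, 0.5, -0.02, 0.03, 0, 0, 0, 0.5, 0, 0, 0, 0, 0, 0.4, 0, 0, 0, 0, 0, 0.3, 0, 0, 0],
  "hand": 50
}}

```text
t: 1.82
tcp_pos: [0.4949, -0.3191, 0.0426]
tcp_rot: [0.987, -0.163, 0.004, 0.003]
contact_force: [-0.1, 0.2, 0.5]
gripper_width: 0.05
```

```bash
python3 -c "
from h import *
need([.4905,-.3157,.0095],-18.7)"
```

```text
t 1.82 tcp [ 0.4949 -0.3191  0.0426] xaxis yaw -18.80 z [ 0.008 -0.007 -1.   ] F [-0.1  0.2  0.5] w 0.0500 j6 1.21
turn [ 0.04 -0.09 -0.02]
shift [-0.14 -0.05  0.83]
```

>>> {"name": "drive_tool", "arguments": {
  "plan": [-0.1, -0.04, 0.2, 0.03, -0.07, 0, -0.05, -0.02, 0.2, 0.02, -0.02, 0, 0, 0, 0.2, 0, 0, 0, 0, 0, 0.1, 0, 0, 0, 0, 0, 0.05, 0, 0, 0]
}}

```text
t: 2.23
tcp_pos: [0.4902, -0.3157, 0.0094]
tcp_rot: [0.986, -0.164, -0.0, -0.001]
contact_force: [0.7, 0.4, 0.7]
gripper_width: 0.0503
```

```bash
python3 -c "
from h import *
need([.4905,-.3157,.0095],-18.7)"
```

```text
t 2.23 tcp [ 0.4902 -0.3157  0.0094] xaxis yaw -18.93 z [-0.     0.002 -1.   ] F [0.7 0.4 0.7] w 0.0503 j6 1.21
turn [-0.02  0.01 -0.04]
shift [ 0.01 -0.   -0.  ]
```

>>> {"name": "drive_tool", "arguments": {
  "plan": [0, 0, 0, 0, 0, 0, 0, 0, 0, 0, 0, 0, 0, 0, 0, 0, 0, 0, 0, 0, 0, 0, 0, 0, 0, 0, 0, 0, 0, 0],
  "hand": 0,
  "newtons": 30
}}

```text
t: 2.65
tcp_pos: [0.491, -0.3163, 0.0107]
tcp_rot: [0.986, -0.164, 0.001, -0.0]
contact_force: [0.9, -0.7, -0.3]
gripper_width: 0.0217
```

>>> {"name": "drive_tool", "arguments": {
  "plan": [0, 0, 0, 0, 0, 0, 0, 0, 0, 0, 0, 0, 0, 0, 0, 0, 0, 0, 0, 0, 0, 0, 0, 0, 0, 0, 0, 0, 0, 0]
}}

```text
t: 3.07
tcp_pos: [0.4911, -0.3163, 0.0112]
tcp_rot: [0.986, -0.164, 0.001, -0.0]
contact_force: [-0.3, -0.1, -0.7]
gripper_width: 0.0115
```

>>> {"name": "drive_tool", "arguments": {
  "plan": [0, 0, -0.05, 0, 0, 0, 0, 0, -0.1, 0, 0, 0, 0, 0, -0.2, 0, 0, 0, 0, 0, -0.3, 0, 0, 0, 0, 0, -0.3, 0, 0, 0]
}}

```text
t: 3.48
tcp_pos: [0.4898, -0.3154, 0.0492]
tcp_rot: [0.986, -0.164, -0.001, -0.002]
contact_force: [0.4, -0.4, -1.9]
gripper_width: 0.0119
```

```bash
python3 -c "
from h import *
need([.554,-.1005,.09],2.4)"
```

```text
t 3.48 tcp [ 0.4898 -0.3154  0.0492] xaxis yaw -18.93 z [-0.002  0.004 -1.   ] F [ 0.4 -0.4 -1.9] w 0.0119 j6 1.21
turn [-0.03  0.03 -3.72]
shift [-0.23 -5.6  -1.  ]
```

Run:
```python
from h import *
for f in('top1','scene1'):
    d=dict(np.load(f'pics/{f}.npz')); v,u=np.mgrid[:400,:640]; z=d['range_z']; K=d['mtx']
    C=np.stack([(u-K[0,2])/K[0,0]*z,(v-K[1,2])/K[1,1]*z,z],-1); X=(C-d['t'])@d['R']; X=X[z>0]
    for x in np.arange(.46,.76,.03):
        s=X[(X[:,0]>=x)&(X[:,0]<x+.03)&(X[:,1]>-.3)&(X[:,1]<.15)&(X[:,2]>.065)&(X[:,2]<.35)]
        print(f,'%.2f'%x,[(round(y,2),round(s[(s[:,1]>=y)&(s[:,1]<y+.03),2].max(),2)) for y in np.arange(-.3,.14,.03) if ((s[:,1]>=y)&(s[:,1]<y+.03)).any()])
need([.45,-.10,.12],2.4)
```

```text
top1 0.46 []
top1 0.49 []
top1 0.52 []
top1 0.55 []
top1 0.58 [(np.float64(-0.0), np.float64(0.22)), (np.float64(0.03), np.float64(0.22)), (np.float64(0.06), np.float64(0.22)), (np.float64(0.09), np.float64(0.22)), (np.float64(0.12), np.float64(0.22))]
top1 0.61 [(np.float64(-0.0), np.float64(0.22)), (np.float64(0.03), np.float64(0.22)), (np.float64(0.06), np.float64(0.23)), (np.float64(0.09), np.float64(0.23)), (np.float64(0.12), np.float64(0.22))]
top1 0.64 [(np.float64(-0.0), np.float64(0.22)), (np.float64(0.03), np.float64(0.29)), (np.float64(0.06), np.float64(0.35)), (np.float64(0.09), np.float64(0.35)), (np.float64(0.12), np.float64(0.29))]
top1 0.67 [(np.float64(-0.0), np.float64(0.22)), (np.float64(0.03), np.float64(0.29)), (np.float64(0.06), np.float64(0.35)), (np.float64(0.09), np.float64(0.29)), (np.float64(0.12), np.float64(0.29))]
top1 0.70 [(np.float64(-0.0), np.float64(0.22)), (np.float64(0.03), np.float64(0.23)), (np.float64(0.06), np.float64(0.31)), (np.float64(0.09), np.float64(0.29))]
top1 0.73 [(np.float64(-0.15), np.float64(0.11)), (np.float64(-0.0), np.float64(0
[... 673 characters left out ...]
, (np.float64(0.03), np.float64(0.27)), (np.float64(0.06), np.float64(0.35)), (np.float64(0.09), np.float64(0.35)), (np.float64(0.12), np.float64(0.29))]
scene1 0.67 [(np.float64(-0.0), np.float64(0.21)), (np.float64(0.03), np.float64(0.27)), (np.float64(0.09), np.float64(0.35)), (np.float64(0.12), np.float64(0.29))]
scene1 0.70 [(np.float64(0.09), np.float64(0.31)), (np.float64(0.12), np.float64(0.23))]
scene1 0.73 [(np.float64(0.06), np.float64(0.22)), (np.float64(0.09), np.float64(0.22)), (np.float64(0.12), np.float64(0.22))]
t 3.48 tcp [ 0.4898 -0.3154  0.0492] xaxis yaw -18.93 z [-0.002  0.004 -1.   ] F [ 0.4 -0.4 -1.9] w 0.0119 j6 1.21
turn [-0.03  0.03 -3.72]
shift [-2.69 -4.78 -1.75]
```

>>> {"name": "drive_tool", "arguments": {
  "plan": [-0.2, -0.5, -0.4, 0, 0, -0.8, 0, -0.8, -0.5, 0, 0, -0.8, 0, -0.8, -0.4, 0, 0, -0.8, -0.2, -0.8, -0.3, 0, 0, -0.8, -0.2, -0.8, -0.2, 0, 0, -0.5]
}}

```text
t: 3.9
tcp_pos: [0.4903, -0.1678, 0.1282]
tcp_rot: [1.0, 0.023, 0.001, -0.0]
contact_force: [0.6, 0.8, -2.1]
gripper_width: 0.0121
```

```bash
python3 -c "
from h import *
need([.45,-.10,.12],2.4)"
```

```text
t 3.90 tcp [ 0.4903 -0.1678  0.1282] xaxis yaw 2.67 z [ 0.003  0.    -1.   ] F [ 0.6  0.8 -2.1] w 0.0121 j6 1.06
turn [-0.   -0.03  0.05]
shift [-0.93 -1.74  0.2 ]
```

>>> {"name": "drive_tool", "arguments": {
  "plan": [-0.2, -0.35, 0, 0, 0, 0, -0.2, -0.4, 0, 0, 0, 0, -0.2, -0.4, 0.1, 0, 0, 0, -0.2, -0.4, 0.1, 0, 0, 0, -0.1, -0.2, 0, 0, 0, 0]
}}

```text
t: 4.32
tcp_pos: [0.4488, -0.0923, 0.1263]
tcp_rot: [1.0, 0.028, 0.005, 0.001]
contact_force: [0.7, -0.3, -2.3]
gripper_width: 0.0116
```

>>> {"name": "drive_tool", "arguments": {
  "plan": [0, 0, 0, 0, 0, 0, 0, 0, 0, 0, 0, 0, 0, 0, 0, 0, 0, 0, 0, 0, 0, 0, 0, 0, 0, 0, 0, 0, 0, 0]
}}

```text
t: 4.73
tcp_pos: [0.4501, -0.0932, 0.1283]
tcp_rot: [1.0, 0.028, 0.006, 0.002]
contact_force: [0.3, -1.0, -1.5]
gripper_width: 0.0119
```

```bash
python3 -c "
from h import *
d=save('wrist','w2.png'); st()
d=dict(np.load('pics/top1.npz')); v,u=np.mgrid[:400,:640]; z=d['range_z']; K=d['mtx']
C=np.stack([(u-K[0,2])/K[0,0]*z,(v-K[1,2])/K[1,1]*z,z],-1); X=(C-d['t'])@d['R']; X=X[z>0]
s=X[(X[:,0]>.5)&(X[:,0]<.75)&(X[:,1]>-.13)&(X[:,1]<.05)&(X[:,2]>.07)]
print(s.min(0),s[s[:,0]<.6].min(0))"
```

```text
t 4.78 tcp [ 0.4501 -0.0932  0.1283] xaxis yaw 3.23 z [ 0.013 -0.003 -1.   ] F [-0.4 -0.9 -1.2] w 0.0118 j6 1.16
[0.59038284 0.01014566 0.07002527] [0.59038284 0.01757533 0.12785373]
```

View pics/w2.png

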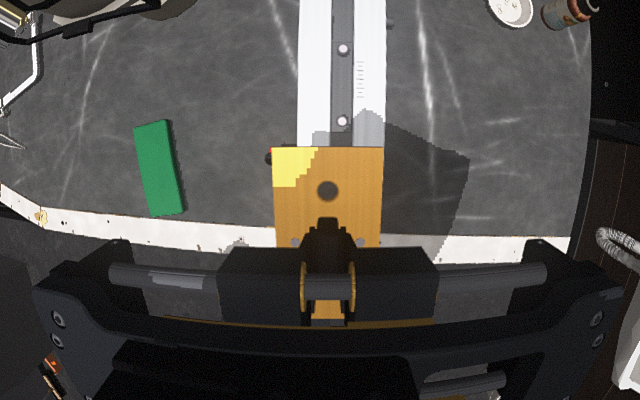

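The wrist view shows the stud tops at (343,49) and (342,121). The held plate's far hole is at (328,191) and its front edge at row ~147, so the plate sits squarely in the hand.

```bash
cat >> h.py <<'E'
def blob(d,uv,r,lo,hi):
    "centroid of pixels in gray range near uv"
    g=cv2.cvtColor(d['img'],cv2.COLOR_RGB2GRAY).astype(int); u,v=uv; w=g[v-r:v+r+1,u-r:u+r+1]; m=(w>=lo)&(w<=hi)
    n,l,s,c=cv2.connectedComponentsWithStats(m.astype(np.uint8)); k=l[r,r]; return c[k]+[u-r,v-r],s[k,4]
E
python3 - <<'E'
from h import *
d=dict(np.load('pics/w2.npz'))
b=[blob(d,(343,49),9,160,255),blob(d,(342,121),9,160,255),blob(d,(328,191),15,0,80)]; print(b)
s=wplane(d,[b[0][0],b[1][0]],.032)[:,:2]; print('studs',s.round(4),s.mean(0),np.degrees(np.arctan2(*(s[0]-s[1])[::-1])),np.linalg.norm(s[0]-s[1]))
o,R=st()
zt=.0052 # plate top is 5.2mm beyond... TCP is 5.2 mm above plate top
h0=o['tcp_pos']+R@[.032,0,zt]; print('pred hole',h0,'seen',wplane(d,b[2][0],h0[2]), 'in tool',(R.T@(wplane(d,b[2][0],h0[2])[0]-o['tcp_pos'])))
# rails edges
g=cv2.cvtColor(d['img'],cv2.COLOR_RGB2GRAY)
for v in(20,60,100):
    row=g[v,285:400].astype(int); i=np.nonzero(row>170)[0]; e=np.array([[285+i[0]-.5,v],[285+i[-1]+.5,v]]); p=wplane(d,e,.02)[:,:2]; print(v,e[:,0],p.round(4).tolist(),p.mean(0).round(4))
E
```

```text
[(array([342.61403509,  48.14035088]), np.int32(57)), (array([341.63934426, 120.86885246]), np.int32(61)), (array([327.22302158, 190.65107914]), np.int32(278))]
studs [[ 0.5871 -0.0991]
 [ 0.5231 -0.1019]] [ 0.55510801 -0.10049582] 2.463147358319665 0.06412944261628811
t 4.78 tcp [ 0.4501 -0.0932  0.1283] xaxis yaw 3.23 z [ 0.013 -0.003 -1.   ] F [-0.4 -0.9 -1.2] w 0.0118 j6 1.16
pred hole [ 0.48212364 -0.09141484  0.12349888] seen [[ 0.48187296 -0.09155996  0.12349888]] in tool [0.03174156 0.00013077 0.00519727]
20 [298.5 385.5] [[0.6157, -0.0584], [0.6217, -0.1373]] [ 0.6187 -0.0978]
60 [297.5 385.5] [[0.5769, -0.06], [0.5824, -0.1388]] [ 0.5796 -0.0994]
100 [297.5 385.5] [[0.54, -0.0621], [0.5452, -0.1409]] [ 0.5426 -0.1015]
```

```bash
python3 -c "
from h import *
need([.5553,-.1005,.085],2.5)"
```

```text
t 4.78 tcp [ 0.4501 -0.0932  0.1283] xaxis yaw 3.23 z [ 0.013 -0.003 -1.   ] F [-0.4 -0.9 -1.2] w 0.0118 j6 1.16
turn [ 0.04 -0.13  0.13]
shift [2.6  0.33 1.12]
```

>>> {"name": "drive_tool", "arguments": {
  "plan": [0.4, 0.05, 0, 0.04, -0.1, 0.1, 0.5, 0.05, 0, 0, 0, 0, 0.6, 0.05, 0, 0, 0, 0, 0.5, 0.05, 0.1, 0, 0, 0, 0.4, 0.05, 0.2, 0, 0, 0]
}}

```text
t: 5.2
tcp_pos: [0.5487, -0.1009, 0.1172]
tcp_rot: [1.0, 0.021, 0.001, -0.0]
contact_force: [0.3, 0.7, -2.1]
gripper_width: 0.0118
```

```bash
python3 -c "
from h import *
need([.5553,-.1005,.085],2.5)"
```

```text
t 5.20 tcp [ 0.5487 -0.1009  0.1172] xaxis yaw 2.40 z [ 0.002  0.    -1.   ] F [ 0.3  0.7 -2.1] w 0.0118 j6 1.23
turn [-0.   -0.02 -0.02]
shift [ 0.16 -0.    0.81]
```

>>> {"name": "drive_tool", "arguments": {
  "plan": [0.1, 0, 0.2, 0, -0.02, -0.02, 0.05, 0, 0.2, 0, 0, 0, 0, 0, 0.2, 0, 0, 0, 0, 0, 0.2, 0, 0, 0, 0, 0, 0.1, 0, 0, 0]
}}

```text
t: 5.62
tcp_pos: [0.5554, -0.1017, 0.0765]
tcp_rot: [1.0, 0.022, -0.001, -0.0]
contact_force: [-0.3, 0.1, -2.1]
gripper_width: 0.0115
```

```bash
python3 -c "
from h import *
need([.5553,-.1005,.0485],2.5)"
```

```text
t 5.62 tcp [ 0.5554 -0.1017  0.0765] xaxis yaw 2.48 z [-0.002  0.001 -1.   ] F [-0.3  0.1 -2.1] w 0.0115 j6 1.23
turn [-0.01  0.02 -0.  ]
shift [ 0.   -0.03  0.7 ]
```

>>> {"name": "drive_tool", "arguments": {
  "plan": [0, -0.03, 0.2, 0, 0.02, 0, 0, 0, 0.2, 0, 0, 0, 0, 0, 0.1, 0, 0, 0, 0, 0, 0.05, 0, 0, 0, 0, 0, 0, 0, 0, 0]
}}

```text
t: 6.03
tcp_pos: [0.5531, -0.1002, 0.0513]
tcp_rot: [1.0, 0.021, -0.001, -0.001]
contact_force: [0.1, 1.3, -2.1]
gripper_width: 0.012
```

>>> {"name": "drive_tool", "arguments": {
  "plan": [0, 0, 0, 0, 0, 0, 0, 0, 0, 0, 0, 0, 0, 0, 0, 0, 0, 0, 0, 0, 0, 0, 0, 0, 0, 0, 0, 0, 0, 0]
}}

```text
t: 6.45
tcp_pos: [0.5537, -0.1004, 0.0524]
tcp_rot: [1.0, 0.021, -0.0, -0.001]
contact_force: [-1.4, 0.1, -2.0]
gripper_width: 0.0118
```

```bash
python3 -c "
from h import *
d=save('wrist','w3.png')
need([.5553,-.1005,.0455],2.5)
cv2.imwrite('pics/w3c.png',cv2.resize(d['img'][60:260,200:460],None,fx=3,fy=3)[:,:,::-1])"
```

```text
t 6.50 tcp [ 0.5537 -0.1004  0.0524] xaxis yaw 2.45 z [-0.001  0.001 -1.   ] F [-0.  -0.6 -2.4] w 0.0119 j6 1.23
turn [-0.01  0.01 -0.01]
shift [0.04 0.01 0.17]
```

>>> {"name": "drive_tool", "arguments": {
  "plan": [0.02, 0.01, 0.02, 0, 0.01, 0, 0.02, 0, 0.02, 0, 0, 0, 0, 0, 0.02, 0, 0, 0, 0, 0, 0.02, 0, 0, 0, 0, 0, 0.02, 0, 0, 0]
}}

```text
t: 6.92
tcp_pos: [0.5557, -0.1008, 0.0484]
tcp_rot: [1.0, 0.021, 0.001, -0.0]
contact_force: [1.1, 0.7, -2.0]
gripper_width: 0.0118
```

```bash
python3 -c "
from h import *
need([.5553,-.1005,.0435],2.5)"
```

```text
t 6.92 tcp [ 0.5557 -0.1008  0.0484] xaxis yaw 2.45 z [ 0.001  0.001 -1.   ] F [ 1.1  0.7 -2. ] w 0.0118 j6 1.23
turn [-0.01 -0.01 -0.01]
shift [-0.01 -0.01  0.12]
```

>>> {"name": "drive_tool", "arguments": {
  "plan": [-0.01, -0.005, 0.02, 0, -0.01, 0, 0, 0, 0.02, 0, 0, 0, 0, 0, 0.02, 0, 0, 0, 0, 0, 0.02, 0, 0, 0, 0, 0, 0.015, 0, 0, 0]
}}

```text
t: 7.33
tcp_pos: [0.5551, -0.1005, 0.044]
tcp_rot: [1.0, 0.021, -0.0, -0.0]
contact_force: [-0.1, -0.1, -2.3]
gripper_width: 0.0119
```

```bash
python3 -c "
from h import *
need([.5553,-.1005,.0435],2.5)"
```

```text
t 7.33 tcp [ 0.5551 -0.1005  0.044 ] xaxis yaw 2.45 z [-0.     0.001 -1.   ] F [-0.1 -0.1 -2.3] w 0.0119 j6 1.23
turn [-0.01  0.   -0.01]
shift [ 0.   -0.    0.01]
```

Now about 1 mm above the stud tops, well aligned. I'll continue at half speed and watch the force.

>>> {"name": "drive_tool", "arguments": {
  "plan": [0, 0, 0.015, 0, 0, 0, 0, 0, 0.015, 0, 0, 0, 0, 0, 0.015, 0, 0, 0, 0, 0, 0.015, 0, 0, 0, 0, 0, 0.015, 0, 0, 0]
}}

```text
t: 7.75
tcp_pos: [0.5551, -0.1005, 0.0406]
tcp_rot: [1.0, 0.021, -0.0, -0.0]
contact_force: [-0.8, 0.2, -1.8]
gripper_width: 0.012
```

```bash
python3 -c "
from h import *
need([.5553,-.1005,.0312],2.5)"
```

```text
t 7.75 tcp [ 0.5551 -0.1005  0.0406] xaxis yaw 2.45 z [-0.     0.001 -1.   ] F [-0.8  0.2 -1.8] w 0.0120 j6 1.23
turn [-0.01  0.   -0.01]
shift [ 0.   -0.    0.23]
```

The underside is now about 2.6 mm below the stud tops with no contact force, so both holes are over the studs.

>>> {"name": "drive_tool", "arguments": {
  "plan": [0, 0, 0.015, 0, 0, 0, 0, 0, 0.015, 0, 0, 0, 0, 0, 0.015, 0, 0, 0, 0, 0, 0.015, 0, 0, 0, 0, 0, 0.015, 0, 0, 0]
}}

```text
t: 8.17
tcp_pos: [0.5552, -0.1005, 0.0373]
tcp_rot: [1.0, 0.021, -0.0, -0.0]
contact_force: [0.6, -0.1, -2.2]
gripper_width: 0.0121
```

>>> {"name": "drive_tool", "arguments": {
  "plan": [0, 0, 0.015, 0, 0, 0, 0, 0, 0.015, 0, 0, 0, 0, 0, 0.015, 0, 0, 0, 0, 0, 0.015, 0, 0, 0, 0, 0, 0.01, 0, 0, 0]
}}

```text
t: 8.58
tcp_pos: [0.5552, -0.1006, 0.0342]
tcp_rot: [1.0, 0.021, -0.0, -0.0]
contact_force: [-1.4, -0.0, -2.1]
gripper_width: 0.0118
```

```bash
python3 -c "
from h import *
need([.5553,-.1005,.0312],2.5)"
```

```text
t 8.58 tcp [ 0.5552 -0.1006  0.0342] xaxis yaw 2.45 z [-0.     0.001 -1.   ] F [-1.4 -0.  -2.1] w 0.0118 j6 1.23
turn [-0.01  0.   -0.01]
shift [ 0.   -0.    0.07]
```

>>> {"name": "drive_tool", "arguments": {
  "plan": [0, 0, 0.01, 0, 0, 0, 0, 0, 0.01, 0, 0, 0, 0, 0, 0.01, 0, 0, 0, 0, 0, 0.01, 0, 0, 0, 0, 0, 0.01, 0, 0, 0]
}}

```text
t: 9.0
tcp_pos: [0.5552, -0.1006, 0.032]
tcp_rot: [1.0, 0.021, -0.0, -0.0]
contact_force: [0.9, -0.5, -1.7]
gripper_width: 0.0118
```

>>> {"name": "drive_tool", "arguments": {
  "plan": [0, 0, 0.008, 0, 0, 0, 0, 0, 0.008, 0, 0, 0, 0, 0, 0.008, 0, 0, 0, 0, 0, 0.008, 0, 0, 0, 0, 0, 0.008, 0, 0, 0]
}}

```text
t: 9.42
tcp_pos: [0.5551, -0.1005, 0.0311]
tcp_rot: [1.0, 0.021, 0.0, -0.0]
contact_force: [-2.7, 0.8, 5.0]
gripper_width: 0.0117
```

The plate touches the rails at TCP z = 0.0311, as predicted, with about 7 N. I'll release it gently.

>>> {"name": "drive_tool", "arguments": {
  "plan": [0, 0, 0, 0, 0, 0, 0, 0, 0, 0, 0, 0, 0, 0, 0, 0, 0, 0, 0, 0, 0, 0, 0, 0, 0, 0, 0, 0, 0, 0],
  "hand": 40
}}

```text
t: 9.83
tcp_pos: [0.5558, -0.1007, 0.0311]
tcp_rot: [1.0, 0.021, 0.001, -0.0]
contact_force: [0.7, -0.6, -1.1]
gripper_width: 0.0381
```

>>> {"name": "drive_tool", "arguments": {
  "plan": [0, 0, -0.02, 0, 0, 0, 0, 0, -0.2, 0, 0, 0, 0, 0, -0.5, 0, 0, 0, 0, 0, -0.5, 0, 0, 0, 0, 0, -0.5, 0, 0, 0]
}}

```text
t: 10.25
tcp_pos: [0.5537, -0.1003, 0.0995]
tcp_rot: [1.0, 0.021, -0.003, -0.001]
contact_force: [0.0, -1.5, -0.1]
gripper_width: 0.04
```

>>> {"name": "drive_tool", "arguments": {
  "plan": [-0.5, 0, -0.5, 0, 0, 0, -0.6, 0, -0.3, 0, 0, 0, -0.6, 0, -0.3, 0, 0, 0, -0.5, 0, 0, 0, 0, 0, -0.1, 0, 0, 0, 0, 0],
  "hand": 0
}}

```text
t: 10.67
tcp_pos: [0.4611, -0.1045, 0.1523]
tcp_rot: [1.0, 0.022, 0.001, 0.0]
contact_force: [0.6, -0.2, 1.1]
gripper_width: 0.0121
```

```bash
python3 -c "
from h import *
d=save('wrist','w4.png'); st()"
```

```text
t 10.72 tcp [ 0.462  -0.1047  0.1525] xaxis yaw 2.51 z [ 0.004 -0.001 -1.   ] F [ 0.1 -0.7  1. ] w 0.0080 j6 1.16
```

View pics/w4.png

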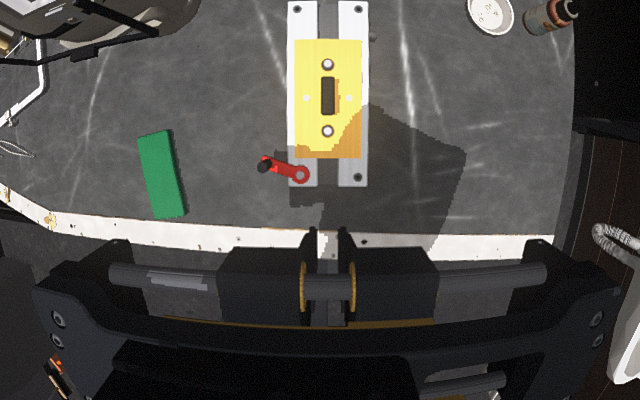

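The plate is flush, with both studs visible in the holes at (327,64) and (327,131). The latch pivot is at (302,175) and the peg top is at (263,166).

Run:
```python
from h import *
d=dict(np.load('pics/w4.npz'))
c,n=np.cos(np.radians(2.45)),np.sin(np.radians(2.45)); R=np.array([[c,-n],[n,c]])
J=np.array([.5613,-.1002])  # jig centre est
hsv=cv2.cvtColor(d['img'],cv2.COLOR_RGB2HSV); m=cv2.inRange(hsv,(12,90,90),(35,255,255)); m[:30]=0;m[170:]=0;m[:,:285]=0;m[:,375:]=0
ys,xs=np.nonzero(m); r=cv2.minAreaRect(wplane(d,np.c_[xs,ys],.026)[:,:2].astype(np.float32)); print('plate at z26',r)
g=cv2.cvtColor(d['img'],cv2.COLOR_RGB2GRAY)
col=g[150:200,300:].astype(int)
e=[(314,186.5),(367,186.5)]; p=wplane(d,e,.02)[:,:2]; print('jig near end',p, 'centre est', p.mean(0))
pv=wplane(d,(302,175),.035)[0,:2]; pk=wplane(d,(263,165),.060)[0,:2]
print('pivot',pv,'jig',R.T@(pv-J),'pred',J+R@[-.08,.026]); q=R.T@(pk-J); print('peg',pk,'jig',q); a=q-[-.08,.026]; print('theta',np.arctan2(a[0],a[1]),np.linalg.norm(a))
```

```text
plate at z26 ((0.5549122095108032, -0.10091499984264374), (0.11707011610269547, 0.06355065852403641), 2.578674554824829)
jig near end [[ 0.46635483 -0.09108783]
 [ 0.46873874 -0.14434759]] centre est [ 0.46754678 -0.11771771]
pivot [ 0.48041417 -0.07986251] jig [-0.07994252  0.02377657] pred [ 0.48026169 -0.07764357]
peg [ 0.49275249 -0.04737557] jig [-0.06622673  0.05570638]
theta 0.4341444565367996 0.03274403208907989
```

```bash
python3 -c "
from h import *
need([.468,-.039,.043],2.5)"
```

```text
t 10.72 tcp [ 0.462  -0.1047  0.1525] xaxis yaw 2.51 z [ 0.004 -0.001 -1.   ] F [ 0.1 -0.7  1. ] w 0.0080 j6 1.16
turn [ 0.01 -0.04  0.  ]
shift [ 0.21 -1.64  2.74]
```

>>> {"name": "drive_tool", "arguments": {
  "plan": [0.04, -0.4, 0.1, 0.01, -0.04, 0, 0.04, -0.5, 0.3, 0, 0, 0, 0.04, -0.5, 0.3, 0, 0, 0, 0, -0.2, 0.4, 0, 0, 0, 0, 0, 0.3, 0, 0, 0]
}}

```text
t: 11.13
tcp_pos: [0.4709, -0.0397, 0.0981]
tcp_rot: [1.0, 0.02, 0.005, 0.001]
contact_force: [-0.7, 0.4, -0.6]
gripper_width: 0.0005
```

```bash
python3 -c "
from h import *
need([.468,-.039,.043],2.5)"
```

```text
t 11.13 tcp [ 0.4709 -0.0397  0.0981] xaxis yaw 2.29 z [ 0.01  -0.003 -1.   ] F [-0.7  0.4 -0.6] w 0.0005 j6 1.31
turn [ 0.03 -0.1  -0.04]
shift [-0.09 -0.02  1.38]
```

>>> {"name": "drive_tool", "arguments": {
  "plan": [-0.08, 0, 0.2, 0.03, -0.08, -0.04, 0, 0, 0.3, 0, 0, 0, 0, 0, 0.3, 0, 0, 0, 0, 0, 0.3, 0, 0, 0, 0, 0, 0.1, 0, 0, 0]
}}

```text
t: 11.55
tcp_pos: [0.4713, -0.0393, 0.0458]
tcp_rot: [1.0, 0.023, -0.0, -0.0]
contact_force: [0.6, 0.3, -0.2]
gripper_width: 0.0007
```

>>> {"name": "drive_tool", "arguments": {
  "plan": [0, 0, 0, 0, 0, 0, 0, 0, 0, 0, 0, 0, 0, 0, 0, 0, 0, 0, 0, 0, 0, 0, 0, 0, 0, 0, 0, 0, 0, 0]
}}

```text
t: 11.97
tcp_pos: [0.4728, -0.0399, 0.0462]
tcp_rot: [1.0, 0.023, -0.0, -0.001]
contact_force: [-0.2, 0.1, 1.0]
gripper_width: 0.0005
```

```bash
python3 -c "
from h import *
need([.4773,-.0414,.043],2.5)"
```

```text
t 11.97 tcp [ 0.4728 -0.0399  0.0462] xaxis yaw 2.65 z [-0.001  0.001 -1.   ] F [-0.2  0.1  1. ] w 0.0005 j6 1.30
turn [-0.01  0.01  0.03]
shift [0.11 0.04 0.08]
```

>>> {"name": "drive_tool", "arguments": {
  "plan": [0.08, 0.02, 0.01, 0, 0, 0, 0.08, 0.02, 0.01, 0, 0, 0, 0.08, 0.02, 0.01, 0, 0, 0, 0.08, 0.02, 0.01, 0, 0, 0, 0.08, 0.02, 0, 0, 0, 0]
}}

```text
t: 12.38
tcp_pos: [0.4897, -0.0434, 0.0457]
tcp_rot: [1.0, 0.023, -0.0, -0.001]
contact_force: [-0.9, 0.8, -0.0]
gripper_width: 0.0004
```

```bash
python3 -c "
from h import *
need([.4994,-.0467,.045],2.5)"
```

```text
t 12.38 tcp [ 0.4897 -0.0434  0.0457] xaxis yaw 2.65 z [-0.001  0.001 -1.   ] F [-0.9  0.8 -0. ] w 0.0004 j6 1.30
turn [-0.01  0.01  0.03]
shift [0.24 0.09 0.02]
```

>>> {"name": "drive_tool", "arguments": {
  "plan": [0.05, 0.02, 0, 0, 0, 0, 0.05, 0.02, 0, 0, 0, 0, 0.05, 0.02, 0, 0, 0, 0, 0.05, 0.02, 0, 0, 0, 0, 0.05, 0.02, 0, 0, 0, 0]
}}

```text
t: 12.8
tcp_pos: [0.5017, -0.0472, 0.0455]
tcp_rot: [1.0, 0.023, -0.0, -0.001]
contact_force: [-0.8, 0.6, 0.4]
gripper_width: -0.0001
```

```bash
python3 -c "
from h import *
d=save('wrist','w5.png')
need([.5078,-.0538,.045],2.5)"
```

```text
t 12.85 tcp [ 0.5022 -0.0473  0.0456] xaxis yaw 2.66 z [ 0.     0.001 -1.   ] F [-0.1  0.5  1.1] w 0.0005 j6 1.30
turn [-0.01 -0.    0.03]
shift [0.13 0.17 0.01]
```

View pics/w5.png

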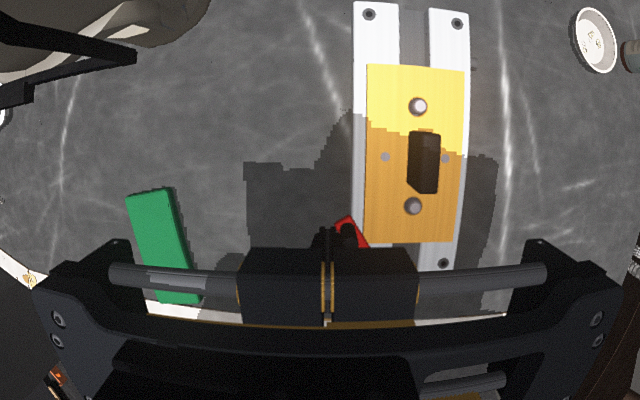

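The latch arm tip is at (350,220), turned to roughly 45°. The plate is still seated with both studs showing, and I'll go on along the arc.

>>> {"name": "drive_tool", "arguments": {
  "plan": [0.03, 0.03, 0, 0, 0, 0, 0.03, 0.04, 0, 0, 0, 0, 0.03, 0.04, 0, 0, 0, 0, 0.03, 0.04, 0, 0, 0, 0, 0.02, 0.04, 0, 0, 0, 0]
}}

```text
t: 13.27
tcp_pos: [0.5085, -0.0551, 0.0455]
tcp_rot: [1.0, 0.023, -0.0, -0.001]
contact_force: [-0.4, 0.9, -0.0]
gripper_width: 0.0004
```

>>> {"name": "drive_tool", "arguments": {
  "plan": [0.03, 0.03, 0, 0, 0, 0, 0.02, 0.03, 0, 0, 0, 0, 0.01, 0.03, 0, 0, 0, 0, 0, 0.02, 0, 0, 0, 0, 0, 0.02, 0, 0, 0, 0]
}}

```text
t: 13.68
tcp_pos: [0.5117, -0.0611, 0.0455]
tcp_rot: [1.0, 0.023, 0.0, -0.001]
contact_force: [0.9, 1.0, -0.6]
gripper_width: 0.0004
```

```bash
python3 -c "
from h import *
need([.5126,-.0596,.045],2.5)"
```

```text
t 13.68 tcp [ 0.5117 -0.0611  0.0455] xaxis yaw 2.64 z [ 0.     0.001 -1.   ] F [ 0.9  1.  -0.6] w 0.0004 j6 1.28
turn [-0.01 -0.    0.02]
shift [ 0.02 -0.04  0.01]
```

>>> {"name": "drive_tool", "arguments": {
  "plan": [0, 0.02, 0, 0, 0, 0, 0, 0.02, 0, 0, 0, 0, 0, 0.015, 0, 0, 0, 0, 0, 0.01, 0, 0, 0, 0, 0, 0.01, 0, 0, 0, 0]
}}

```text
t: 14.1
tcp_pos: [0.5124, -0.0644, 0.0456]
tcp_rot: [1.0, 0.023, 0.001, -0.0]
contact_force: [2.0, 5.0, -1.0]
gripper_width: 0.0004
```

>>> {"name": "drive_tool", "arguments": {
  "plan": [0, 0.015, 0, 0, 0, 0, 0, 0.015, 0, 0, 0, 0, 0, 0.01, 0, 0, 0, 0, 0, 0.01, 0, 0, 0, 0, 0, 0.01, 0, 0, 0, 0]
}}

```text
t: 14.52
tcp_pos: [0.5124, -0.0645, 0.0456]
tcp_rot: [1.0, 0.023, 0.001, -0.002]
contact_force: [1.0, 5.4, 0.1]
gripper_width: 0.0004
```

The latch stopped moving under a steady 5 N, so it's at its stop. I'll back away and check.

>>> {"name": "drive_tool", "arguments": {
  "plan": [0, -0.1, 0, 0, 0, 0, 0, -0.3, 0, 0, 0, 0, -0.1, -0.3, -0.3, 0, 0, 0, -0.2, 0, -0.6, 0, 0, 0, -0.3, 0, -0.8, 0, 0, 0]
}}

```text
t: 14.93
tcp_pos: [0.4851, -0.0347, 0.1105]
tcp_rot: [1.0, 0.022, -0.004, -0.003]
contact_force: [-0.2, -0.8, 0.5]
gripper_width: 0.0005
```

>>> {"name": "drive_tool", "arguments": {
  "plan": [-0.3, 0.3, -0.8, 0, 0, 0, -0.4, 0.3, -0.4, 0, 0, 0, -0.2, 0.2, 0, 0, 0, 0, 0, 0, 0, 0, 0, 0, 0, 0, 0, 0, 0, 0]
}}

```text
t: 15.35
tcp_pos: [0.4488, -0.0662, 0.1648]
tcp_rot: [1.0, 0.024, -0.001, -0.001]
contact_force: [0.5, 0.3, -0.0]
gripper_width: 0.0003
```

```bash
python3 -c "
from h import *
d=save('wrist','w6.png'); st()
m=cv2.inRange(cv2.cvtColor(d['img'],cv2.COLOR_RGB2HSV),(12,90,90),(35,255,255)); ys,xs=np.nonzero(m[:200,250:420])
print(cv2.minAreaRect(wplane(d,np.c_[xs+250,ys],.026)[:,:2].astype(np.float32)))"
```

```text
t 15.40 tcp [ 0.4488 -0.0661  0.1644] xaxis yaw 2.75 z [-0.003  0.002 -1.   ] F [ 0.3  0.3 -0.3] w 0.0003 j6 1.23
((0.5546471476554871, -0.10103532671928406), (0.11711984127759933, 0.06293544918298721), 2.6901638507843018)
```

View pics/w6.png

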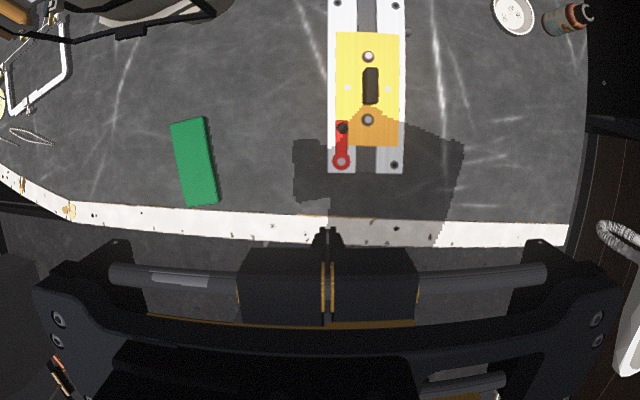

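The latch now lies along the jig axis over the plate's edge, with its pivot at (341,161) and peg at (342,127). Both studs stand in the holes, and the gripper is clear of everything.

```bash
python3 -c "
from rig import arm
print(arm.sign_off())"
```

```text
the job is handed in; nothing more can be done
None
```

The cover plate is seated flush on the jig over both studs, the red latch is closed at its stop, and I handed the job in at about 15.4 s of the 64 s allowed.

- **Plate:** I gripped it by the rib and lined it up with the studs, which the wrist camera put at about (0.555, -0.1005), roughly 6 mm from the middle of their travel. I lowered it at under 10 mm/s, and the holes went over the studs with no measurable contact. It met the rails at the expected height with about 7 N.
- **Latch:** I pushed the peg round with the closed fingers until it stopped moving under a steady 5 N.
- **Last checks:** The final wrist picture shows the studs in both holes and the latch arm along the jig's +x over the plate's edge. The plate's measured position had shifted by less than 0.5 mm since it was seated. The gripper was clear with about zero force.
- **Bystanders:** The dish, bottle and wax block looked undisturbed, and the arm kept away from them. I did not re-measure their positions.
- **Disagreements:** The latch stop came about 4 to 5 mm further on than I expected from the finger thickness I had assumed. The pivot read about 2 mm off its nominal place, which is within calibration. No check failed.

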